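Reset the bench interlock with its key pair

ROBOT

A 6-joint arm with a two-finger parallel gripper is mounted at the origin on the work surface. World frame = base frame: x ahead of the robot, y to its left, z up, the work surface at z = 0. Lengths are in mm, angles in rad, forces in N, time in s.
With the tool pointing down it reaches from about 325 to 925 mm from the base axis. Payload 3.1 kg.
Tool frame: the origin (TCP) lies between the finger pads; the fingertips stand 22 mm ahead of it and the grasp point (between the pads) lies 3 mm ahead of it (env.tcp_to_tips is the distance from the TCP to the fingertips, in mm); z points along the fingers, y is the direction in which the jaws open and shut (so a half turn about z gives the same grasp; the last joint's range is limited). The gripper opens to 85 mm and grips with 20 to 120 N. Pads are 22 mm wide; open, the fingers measure 114 mm over their backs; the gripper's body (76 mm by 85 mm) begins 54 mm behind the grasp point. The pads swing forward as they close: fully open they stand 13 mm farther back than shut.
Start: joints at [1.103, 0.217, 1.613, -0, 1.311, -0.112], TCP at [217.695, 585.874, 253.3] pointing down, gripper open.
Joint ranges: [-2.75, 2.75], [-0.78, 2.1], [0.31, 2.55], [-1.13, 4.27], [0.13, 2.63], [-2.58, 2.58]. Speed limits (rad/s): [2.79, 2.79, 3.14, 3.14, 3.14, 3.14].

INTERFACE

Orientations are given as a 3x3 rotation matrix whose columns are the frame's x, y, z axes.
In Python, from workcell import env, cams, order gives the robot as it stands.
- The arm moves only by the shell command python3 -m crank 'ROWS' [FORCE]. ROWS is JSON, one flat list of numbers, 7 for each row, row after row: the turn, a rotation vector about the tool's x, y, z normalised to -1 to 1, where 1 is 45 degrees, then the shift along the tool's x, y, z normalised to -1 to 1, where 1 is 150 mm, then the finger opening in mm, from 0 to 85.4. A call has 1 to 5 rows; each row shifts and turns the commanded pose from where the row before left it, along the tool's axes as they then stand; what a row does not reach is not made up. A row lasts 1/12 s, in which the tool goes at most 41.7 mm and 7.16 degrees, less where a joint would pass 70% of its speed; a pose out of reach is approached as far as the arm can. A call with a number of a shift or a turn outside -1 to 1 is refused whole. A call with a gripper value outside its range is refused whole. The fingers move at their own pace and stop on an object; FORCE is the grip in N (left out, the last holds). Time passes only in rows, so rows that do not move let the fingers close. It gives the time, the measured TCP pose, the force and the opening at its end, in the units of the state.
- env.state(): the state, without advancing time (a new reading comes with each control period).
- cams.get_image(name): name is "scene" or "top" or "wrist"; returns the picture (384x512x3 uint8, red, green, blue); there is no depth.
- cams.calibration(name): a dict with "fx", "fy", "cx", "cy" (pixels), "k1" (the pictures are not rectified: a ray, as slopes to the right and down, at radius r is drawn at 1 + k1 r^2 times it, then the intrinsics apply), "rvec" (rotation vector, rad) and "tvec" (3), from world to camera coordinates, as OpenCV has them. Camera axes: x right, y down, z forward; pixel columns grow to the right and rows downward; lengths in mm; the calibration is good to about 2 mm. A picture is of the moment at which its call begins: read the wrist's pose just before it. calibration takes no time and is no camera call; for the wrist camera it gives the pose at the moment of the call.
- order.job_done(): hands the job in, once; it reports no verdict.
The state is a dict: "time": time; "qpos": joint angles; "qd": joint speeds; "effort": joint torques, N m; "position": TCP position; "tool_rot": TCP orientation; "ft_force": force on the tool from outside, world axes, zero at the start; "torque": the same for the moment, N m; "gripper_width": finger opening in mm.
Only numpy, scipy, OpenCV 4.12 (cv2) and the standard library are available. Lean on these libraries where they do the work, as an engineer would, in place of code of your own. Each camera call takes 0.05 s, during which the arm holds its last target.

TASK

With the fingertips, picking nothing up, push the clear sliding guard on the reset unit all the way back, away from you, so that its keys are free. Then press the two round keys fully down together, one with each fingertip, hold both down for at least two seconds, and let both come up again, leaving the guard back. Do not press the small square key between them or one round key alone, and leave the loose things on the bench where they are.

Things in the scene. Friction and masses are not known exactly. Their poses are not given: they have to be found in the camera images.
- unit: The reset unit: a level, fixed grey box, 160 (x) x 240 (y) x 55 mm high. Origin at the centre of its underside; x points away from the robot, y to the left as seen from it; turned up to 30 degrees. Three keys in a row along y, at x = -30 mm, under a sliding guard. Rails 8 mm thick, 30 mm high stand on its top at y = +66 and -66 mm, x from -50 to 70 mm; a fixed 14 mm knob near the right end.
- socketbox: A second, fixed grey box, 130 x 190 x 50 mm, with three round sockets and two fixed knobs on top, no keys and no guard, standing left or right of the reset unit. It has no part in the job. Origin at the centre of its underside.
- guard (a joint): Travel of the guard, m: 0 = shut, over the keys; starts at 0 to 0.012; 0.06 = end stop, fully back. Grows along the unit's x, away from the robot; about 1.5 N of friction, stays where left. A clear plate 34 (x) x 140 mm (y), 4 mm thick, underside 85 mm above the bench, at 0 centred over the key row.
- guard_lip (a point): Centre of the face, towards the robot, of the steel lip along the guard's robot-side edge: 8 mm thick, 100 mm long, from the plate up to 111 mm above the bench. This point is 100 mm above the bench and moves with the guard: shut, it is 17 mm to the robot's side of the key row; fully back, 43 mm beyond it.
- key_left_top (a point): Centre of the top of the left round key (left as seen from the robot): a white cylinder 24 mm across in a round dark housing 40 mm across. Its top is 77 mm above the bench when up, 71 mm when fully down; the housing's top is at 67 mm. The two round keys are 64 mm apart, centre to centre, along the unit's y.
- key_right_top (a point): The same for the right round key.
- key_left (a joint): How far the left round key is pressed, m: 0 = up, 0.006 = fully down. A spring returns it; it starts to give at about 1.2 N and is fully down at 4 N.
- key_right (a joint): The same for the right round key.
- key_mid_top (a point): Centre of the top of the small white square key midway between the round ones, 12 x 12 mm; its top is 71 mm above the bench, level with the round keys when these are fully down. Not to be pressed: fingers 20 mm or more either side of it miss it.
- key_mid (a joint): How far the square middle key is pressed, m: 0 = up, 0.004 = down. Gives at about 1 N.
- standoff: Bystander, to be left alone: loose brass standoff, a plain cylinder 16 mm across, 18 mm high, standing on the unit's top near one end, outside the guard rails. Origin at its underside, on what it stands on.
- tin: Bystander, to be left alone: loose small round glass jar with a metal lid, 36 mm across, 60 mm high, standing between the two grey boxes. Origin at its underside, on what it stands on.
- heatsink: Bystander, to be left alone: loose finned aluminium heat sink, 60 x 70 x 31 mm. Origin at its underside, on what it stands on.
- fan: Bystander, to be left alone: loose black square fan, 70 x 70 x 22 mm. Origin at its underside, on what it stands on.
- driver: Bystander, to be left alone: loose screwdriver lying in front of the boxes. Origin at its underside, on what it stands on.
- pliers: Bystander, to be left alone: loose pliers lying flat, about 180 mm long, 18 mm high. Origin at its underside, on what it stands on.
- partsbox: Bystander, to be left alone: loose clear open parts tray, 110 x 150 x 40 mm. Origin at its underside, on what it stands on.
- bottle: Bystander, to be left alone: loose metal drinking bottle, 68 mm across, 190 mm high. Origin at its underside, on what it stands on.

How it is judged:
By the outcome, as a careful person would: the job done as asked, in the order asked, and still so for the second after the job is handed in, with the robot touching nothing.
It also fails if it takes over 43 s, if anything falls off the work surface, if the arm or the gripper's body presses on something with over 40 N, if the wrist force passes 120 N, or if a joint passes its speed limit or range.

## Working session

There is one attempt and no reset: what is moved stays moved. The work goes in short steps, Python scripts to look and compute and a shell command to move; the robot and the scene stay as the last step left them, time stands still between calls to the robot, and variables do not carry over. Pictures are saved under pics/ and viewed, and the job is handed in when it is done.

```bash
ls; mkdir -p pics; python3 - <<'E'
from workcell import env,cams
import cv2
s=env.state(); print(s['time'],s['position'],s['tool_rot'],s['gripper_width'])
for n in("scene","top","wrist"):
    c=cams.calibration(n); print(n,c)
    im=cams.get_image(n); cv2.imwrite(f"pics/{n}0.png",im[:,:,::-1])
E
```

```text
pics
0.0 [217.34203281 585.19294096 251.96228486] [[-9.37365248e-01  3.48346384e-01 -1.09058646e-03]
 [ 3.48347977e-01  9.37362882e-01 -2.12465112e-03]
 [ 2.82160735e-04 -2.37147772e-03 -9.99997148e-01]] 85.2827410389965
scene {'fx': 395.1102465916731, 'fy': 395.1102465916731, 'cx': 255.15867428386585, 'cy': 195.62139875384668, 'k1': -0.028141201556142453, 'rvec': array([ 1.15340642,  2.21569762, -1.09588771]), 'tvec': array([ 343.18739082, -219.57904964, 1646.24723892])}
top {'fx': 353.7906066723024, 'fy': 353.7906066723024, 'cx': 254.4462020482614, 'cy': 192.9840715063812, 'k1': -0.06895496164799396, 'rvec': array([ 2.10501688, -2.16291027,  0.14239548]), 'tvec': array([  17.64828745,  584.02752329, 1052.07694417])}
wrist {'fx': 264.64322288376275, 'fy': 264.64322288376275, 'cx': 255.5505972282734, 'cy': 190.29147800882663, 'k1': -0.034635468653481445, 'rvec': array([-2.357819  , -1.63973326, -0.25581343]), 'tvec': array([-623.5849763 ,  -40.92275922,  379.88023706])}
```

View pics/top0.png

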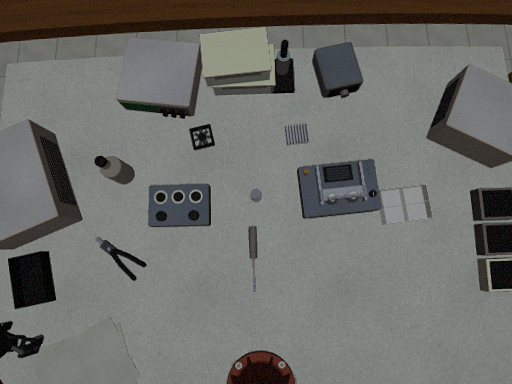

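View pics/scene0.png

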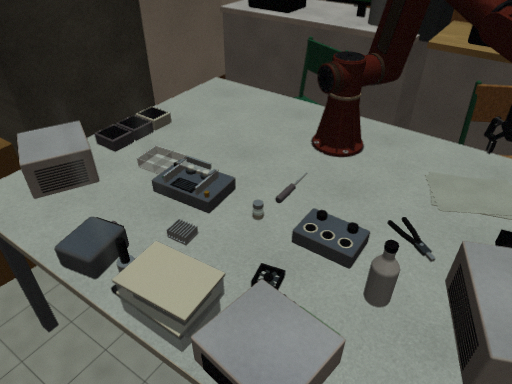

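View pics/wrist0.png

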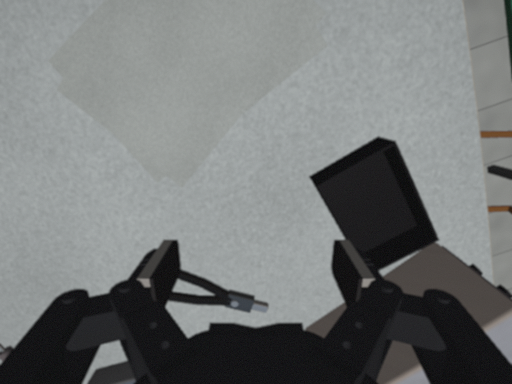

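The top view shows the reset unit at about (340,188), with its lip and keys near row 195 and the standoff at (306,171). The jar is at (256,195), the socket box at (180,205) and the tray at (405,205). I'll zoom in next.

```bash
cat > h.py <<'E'
import numpy as np,cv2
from workcell import env,cams
def ray(c,uv):
    K=np.array([[c['fx'],0,c['cx']],[0,c['fy'],c['cy']],[0,0,1.]])
    p=cv2.undistortPoints(np.array(uv,float).reshape(-1,1,2),K,np.array([c['k1'],0,0,0.])).reshape(-1,2)
    R=cv2.Rodrigues(np.array(c['rvec']))[0]; t=np.array(c['tvec']).reshape(3)
    d=np.c_[p,np.ones(len(p))]@R; return -R.T@t,d
def plane(c,uv,z):
    o,d=ray(c,uv); return o+d*((z-o[2])/d[:,2])[:,None]
def proj(c,P):
    K=np.array([[c['fx'],0,c['cx']],[0,c['fy'],c['cy']],[0,0,1.]])
    return cv2.projectPoints(np.array(P,float).reshape(-1,1,3),np.array(c['rvec']),np.array(c['tvec']).reshape(3,1),K,np.array([c['k1'],0,0,0.]))[0].reshape(-1,2)
E
python3 - <<'E'
import cv2
im=cv2.imread("pics/top0.png")
cv2.imwrite("pics/topz.png",cv2.resize(im[150:225,290:390],None,fx=8,fy=8,interpolation=cv2.INTER_CUBIC))
im=cv2.imread("pics/scene0.png")
cv2.imwrite("pics/scz.png",cv2.resize(im[140:215,140:240],None,fx=8,fy=8,interpolation=cv2.INTER_CUBIC))
E
```

```text
(no output)
```

View pics/topz.png

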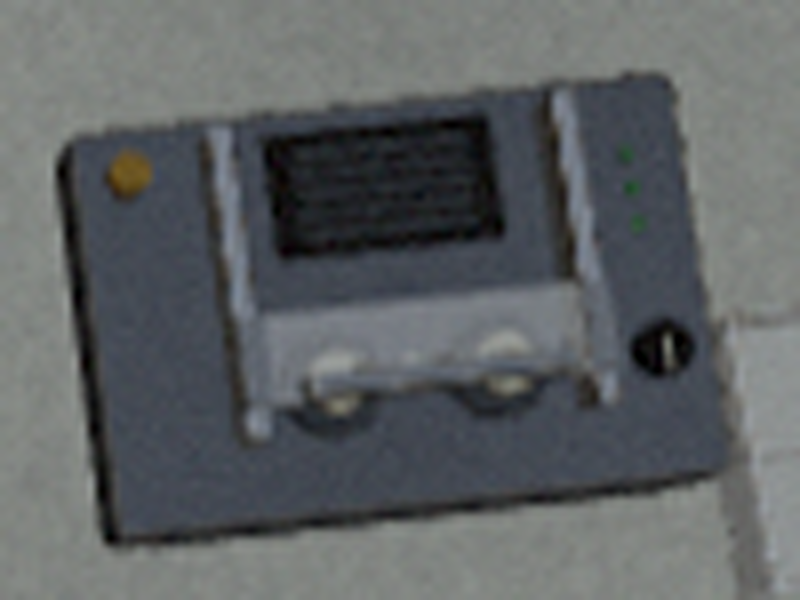

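View pics/scz.png

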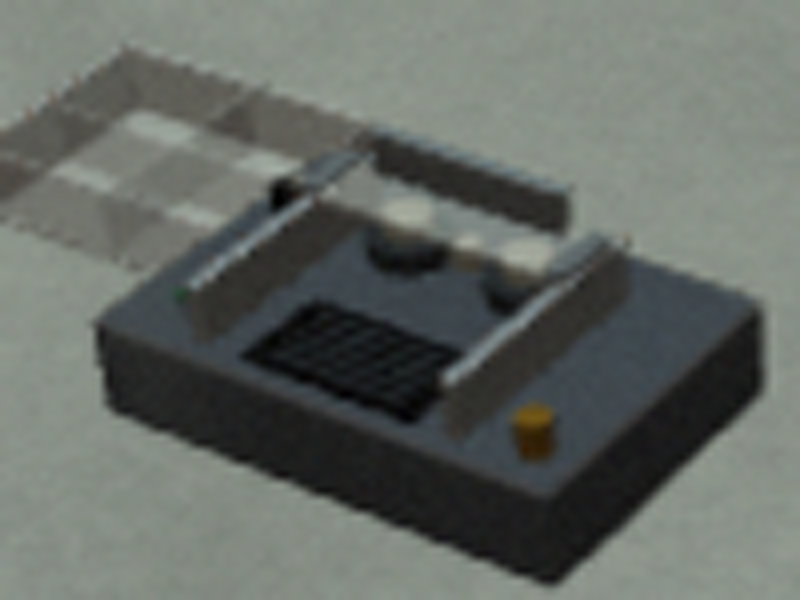

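The zoomed top view gives the unit's top-face corners near (66,142), (674,74), (730,470) and (108,540). The keys show at about (340,375) and (505,350) through the guard. I'll fit the unit's pose at z=55 and cross-check it in the scene view.

```bash
cat > fit.py <<'E'
from h import *
c=cams.calibration("top")
f=lambda L:[(290+(u+.5)/8-.5,150+(v+.5)/8-.5) for u,v in L]
P=plane(c,f([(66,140),(676,72),(732,472),(106,542)]),55)
print(P.round(1)); 
print("sides",[np.linalg.norm(P[i]-P[(i+1)%4]).round(1) for i in range(4)])
ctr=P[:,:2].mean(0)
yv=(P[0]-P[1]+P[3]-P[2])[:2]; xv=(P[0]-P[3]+P[1]-P[2])[:2]
print("ctr",ctr,"yaw from y",np.degrees(np.arctan2(-yv[0],yv[1])),"from x",np.degrees(np.arctan2(xv[1],xv[0])))
a=np.arctan2(-yv[0],yv[1])*.6+.4*np.arctan2(xv[1],xv[0]);R=np.array([[np.cos(a),-np.sin(a)],[np.sin(a),np.cos(a)]])
w=lambda x,y,z:np.r_[ctr+R@[x,y],z]
K=plane(c,f([(340,375),(505,352)]),77);print("keys seen",K.round(1),np.linalg.norm(K[0]-K[1]))
print("keys unit frame",((K[:,:2]-ctr)@R).round(1))
rails=plane(c,f([(218,130),(258,425),(565,92),(608,390)]),85)
print("rails unit",((rails[:,:2]-ctr)@R).round(1))
lip=plane(c,f([(312,378),(570,350)]),111);print("lip top unit",((lip[:,:2]-ctr)@R).round(1))
# triangulate-check in scene
s=cams.calibration("scene")
pts=[w(80,120,55),w(80,-120,55),w(-80,120,55),w(-30,32,77),w(-30,-32,77),w(70,66,85),w(70,-66,85)]
print("scene crop px",((proj(s,pts)-[140,140])*8).round(0))
g=plane(s,[(140+u/8,140+v/8) for u,v in [(548,498),(100,320),(762,308)]],55);print("scene corners",g.round(1)); print(np.array(pts)[:3].round(1))
k=plane(s,[(140+u/8,140+v/8) for u,v in [(527,248),(407,212)]],77);print("scene keys",k.round(1),np.array(pts)[3:5].round(1))
E
python3 fit.py
```

```text
[[ 660.1 -134.9   55. ]
 [ 680.6 -374.4   55. ]
 [ 523.5 -383.8   55. ]
 [ 503.8 -143.2   55. ]]
sides [np.float64(240.4), np.float64(157.4), np.float64(241.4), np.float64(156.5)]
ctr [ 591.99666293 -259.04413399] yaw from y 4.780327656828884 from x 3.2259418164774005
keys seen [[ 562.2 -231.1   77. ]
 [ 569.1 -293.8   77. ]] 63.03952813107987
keys unit frame [[-27.7  30. ]
 [-25.4 -33. ]]
rails unit [[ 68.5  65.2]
 [-44.2  64.5]
 [ 69.9 -67.6]
 [-44.4 -67.2]]
lip top unit [[-31.9  47.5]
 [-31.3 -47.4]]
scene crop px [[549. 494.]
 [ 91. 314.]
 [771. 295.]
 [531. 250.]
 [411. 207.]
 [448. 378.]
 [194. 281.]]
scene corners [[ 665.2 -132.3   55. ]
 [ 681.2 -366.7   55. ]
 [ 513.2 -142.5   55. ]]
[[ 663.1 -133.6   55. ]
 [ 680.5 -372.9   55. ]
 [ 503.5 -145.2   55. ]]
scene keys [[ 559.8 -231.4   77. ]
 [ 568.3 -292.1   77. ]] [[ 559.8 -229.3   77. ]
 [ 564.4 -293.1   77. ]]
```

The two views agree within about 8 mm: the centre is near (593,-258) and the yaw 4–6°. The sizes come out at 241×157 against 240×160, and the keys 63 mm apart against 64. I'll move over the unit and refine with the wrist camera, after checking where that camera sits.

```bash
python3 - <<'E'
from h import *
s=env.state();c=cams.calibration("wrist");R=cv2.Rodrigues(np.array(c['rvec']))[0]
T=s['tool_rot'];o=-R.T@np.array(c['tvec'])
print("cam in tool",T.T@(o-s['position']),"axes in tool\n",(T.T@R.T).round(2),env.tcp_to_tips)
# target TCP (520,-255,250), yaw 5
print("shift in tool",(T.T@(np.array([520,-255,252])-s['position'])))
E
```

```text
cam in tool [ 7.79988777e+01 -1.90419165e-02 -1.20316859e+02] axes in tool
 [[-0.   -0.95 -0.31]
 [ 1.    0.   -0.  ]
 [ 0.   -0.31  0.95]] 22.0
shift in tool [-576.34342624 -682.2942082     1.39354615]
```

```bash
python3 - <<'E'
from h import *
s=env.state();T=s['tool_rot']
v=T.T@(np.array([600,-258,255])-s['position']);n=25
print(v, v/150/n, np.linalg.norm(v)/n)
E
```

```text
[-652.37721379 -657.24438154   -1.66739082] [-0.17396726 -0.17526517 -0.00044464] 37.04200828954524
```

```bash
for i in 1 2 3 4 5; do :; done
python3 -m crank '[0,0,0,-0.174,-0.175,0,85, 0,0,0,-0.174,-0.175,0,85, 0,0,0,-0.174,-0.175,0,85, 0,0,0,-0.174,-0.175,0,85, 0,0,0,-0.174,-0.175,0,85]'
python3 -m crank '[0,0,0,-0.174,-0.175,0,85, 0,0,0,-0.174,-0.175,0,85, 0,0,0,-0.174,-0.175,0,85, 0,0,0,-0.174,-0.175,0,85, 0,0,0,-0.174,-0.175,0,85]'
python3 -m crank '[0,0,0,-0.174,-0.175,0,85, 0,0,0,-0.174,-0.175,0,85, 0,0,0,-0.174,-0.175,0,85, 0,0,0,-0.174,-0.175,0,85, 0,0,0,-0.174,-0.175,0,85]'
```

```text
time: 0.57
position: [294.4, 415.7, 252.8]
tool_rot: [[-0.938, 0.348, -0.0], [0.348, 0.938, -0.001], [0.0, -0.001, -1.0]]
ft_force: [0.1, -0.0, 0.2]
gripper_width: 85.1
time: 0.98
position: [371.0, 247.2, 253.1]
tool_rot: [[-0.937, 0.348, 0.0], [0.348, 0.937, -0.0], [-0.0, -0.0, -1.0]]
ft_force: [1.7, 0.6, 0.3]
gripper_width: 85.2
time: 1.4
position: [447.7, 78.6, 253.2]
tool_rot: [[-0.937, 0.348, 0.0], [0.348, 0.937, 0.0], [-0.0, 0.0, -1.0]]
ft_force: [0.4, 0.8, -0.2]
gripper_width: 85.0
```

```bash
python3 -m crank '[0,0,0,-0.174,-0.175,0,85, 0,0,0,-0.174,-0.175,0,85, 0,0,0,-0.174,-0.175,0,85, 0,0,0,-0.174,-0.175,0,85, 0,0,0,-0.174,-0.175,0,85]'
python3 -m crank '[0,0,0,-0.174,-0.175,0,85, 0,0,0,-0.174,-0.175,0,85, 0,0,0,-0.174,-0.175,0,85, 0,0,0,-0.174,-0.175,0,85, 0,0,0,-0.174,-0.175,0,85]'
python3 -m crank '[0,0,-0.14,0,0,0,52, 0,0,-0.14,0,0,0,52, 0,0,-0.14,0,0,0,52, 0,0,-0.14,0,0,0,52, 0,0,0,0,0,0,52]' 20
python3 -m crank '[0,0,0,0,0,0,52, 0,0,0,0,0,0,52]'
python3 - <<'E'
from h import *
s=env.state();c=cams.calibration("wrist");im=cams.get_image("wrist")
print(s['time'],s['position'],s['gripper_width'])
np.save("w1.npy",c,allow_pickle=True)
cv2.imwrite("pics/w1.png",im[:,:,::-1])
E
```

```text
time: 1.82
position: [524.3, -89.9, 253.0]
tool_rot: [[-0.937, 0.349, -0.0], [0.349, 0.937, 0.0], [0.0, 0.0, -1.0]]
ft_force: [0.8, 0.6, -0.6]
gripper_width: 84.9
time: 2.23
position: [600.9, -258.2, 252.7]
tool_rot: [[-0.937, 0.349, -0.001], [0.349, 0.937, 0.001], [0.001, 0.0, -1.0]]
ft_force: [1.1, 0.0, 0.3]
gripper_width: 85.0
time: 2.65
position: [600.4, -256.6, 252.5]
tool_rot: [[-0.996, -0.085, -0.001], [-0.085, 0.996, 0.001], [0.001, 0.001, -1.0]]
ft_force: [-0.2, 0.6, -0.0]
gripper_width: 52.1
time: 2.82
position: [600.6, -256.4, 253.0]
tool_rot: [[-0.997, -0.082, -0.0], [-0.082, 0.997, 0.0], [0.0, 0.0, -1.0]]
ft_force: [-1.0, -0.5, 0.6]
gripper_width: 52.3
2.8167 [ 600.57797912 -256.41683015  253.01191285] 52.30698629353099
```

View pics/w1.png

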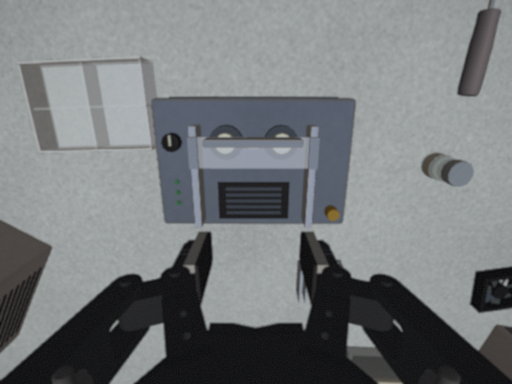

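The wrist view shows the unit nearly square with the tool. The keys are at about (225,142) and (282,142), the lip runs along row 143, and the standoff is at (333,213). I'll zoom in to measure.

```bash
python3 - <<'E'
from h import *
im=cv2.imread("pics/w1.png")
cv2.imwrite("pics/w1z.png",cv2.resize(im[85:235,145:365],None,fx=3.6,fy=3.6,interpolation=cv2.INTER_CUBIC))
cv2.imwrite("pics/w1k.png",cv2.resize(im[115:175,185:325],None,fx=5.7,fy=5.7,interpolation=cv2.INTER_CUBIC))
E
```

```text
(no output)
```

View pics/w1z.png

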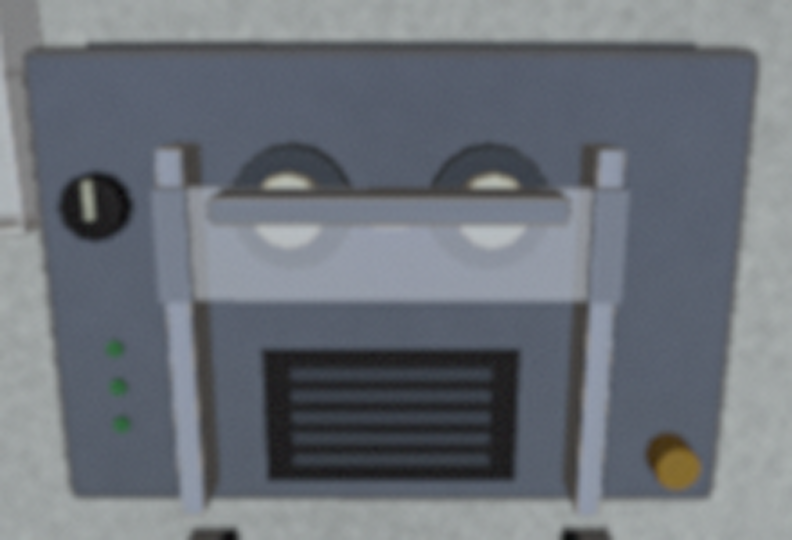

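View pics/w1k.png

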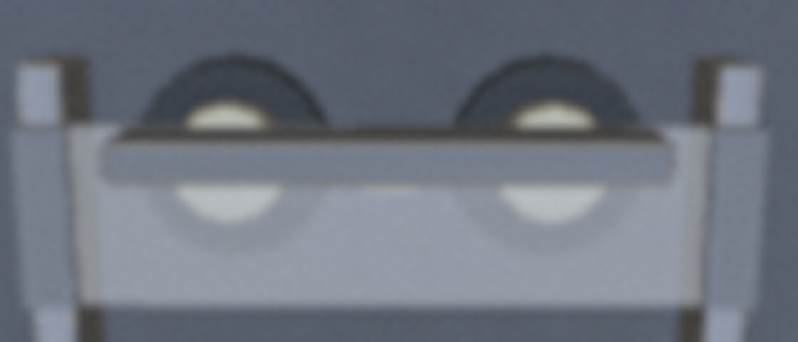

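```bash
cat > m1.py <<'E'
from h import *
c=np.load("w1.npy",allow_pickle=True).item()
f=lambda L,s,u0,v0:[(u0+(u+.5)/s-.5,v0+(v+.5)/s-.5) for u,v in L]
K=plane(c,f([(549,163),(229,163)],5.7,185,115),77)
H=plane(c,f([(547,152),(236,152)],5.7,185,115),67)
C=plane(c,f([(710,496),(76,496),(27,50),(757,50)],3.6,145,85),55)
L=plane(c,f([(674,143),(102,143)],5.7,185,115),111)  # lip near top edge
print("K",K.round(1),np.linalg.norm(K[0]-K[1]),"mid",K.mean(0))
print("H",H.round(1),np.linalg.norm(H[0]-H[1]),H.mean(0))
print("C",C.round(1),[np.linalg.norm(C[i]-C[i-1]).round(1) for i in range(4)],C.mean(0))
print("L",L.round(1),np.linalg.norm(L[0]-L[1]),L.mean(0))
yaw=lambda d:np.degrees(np.arctan2(-d[0],d[1]))
for d in (K[0]-K[1],H[0]-H[1],C[0]-C[1],C[3]-C[2],L[0]-L[1]): print(yaw(d))
a=np.radians(4.6);print("key mid from corners",C.mean(0)[:2]-30*np.array([np.cos(a),np.sin(a)]))
E
python3 m1.py
```

```text
K [[ 561.1 -231.8   77. ]
 [ 566.2 -294.2   77. ]] 62.571634541769356 mid [ 563.65398369 -263.00640946   77.        ]
H [[ 560.2 -231.4   67. ]
 [ 565.3 -293.9   67. ]] 62.72751323165968 [ 562.78836566 -262.66622407   67.        ]
C [[ 660.7 -137.5   55. ]
 [ 679.7 -369.6   55. ]
 [ 524.9 -382.1   55. ]
 [ 506.  -150.4   55. ]] [np.float64(155.2), np.float64(232.8), np.float64(155.3), np.float64(232.5)] [ 592.82728446 -259.91469822   55.        ]
L [[ 551.5 -214.3  111. ]
 [ 559.5 -312.7  111. ]] 98.71167651014255 [ 555.5193616  -263.49485342  111.        ]
4.674881049799055
4.675835441533984
4.6848049499542155
4.672168335369258
4.673863555545204
key mid from corners [ 562.92391811 -262.32066595]
```

The wrist measurements agree: yaw 4.67° on all five lines, key mid-point (563.2,-262.5), and the lip face about 8 mm on the robot's side of the key row, so the guard is at about 9 mm. I'll work out the approach next.

```bash
cat > go.py <<'E'
import sys
from h import *
a=np.radians(4.67);ux=np.array([np.cos(a),np.sin(a)]);uy=np.array([-ux[1],ux[0]]);km=np.array([563.2,-262.5])
s=env.state();T=s['tool_rot']
d=s['position'][:2]-km
print("t",s['time'],"unit xy rel keys",(d@ux).round(2),(d@uy).round(2),"z",s['position'][2].round(2),"w",round(s['gripper_width'],1),"yaw err",np.degrees(np.arctan2(-T[0,1],T[1,1]))-4.67,"ft",s['ft_force'].round(1), "tilt",T[:2,2].round(4),"trq",s['torque'].round(2))
if len(sys.argv)>1:
    x,y,z=map(float,sys.argv[1:4]);p=np.r_[km+ux*x+uy*y,z]
    v=T.T@(p-s['position']);print("shift mm",v.round(1),"norm",(v/150).round(3))
E
python3 go.py -45 0 200; python3 go.py -45 0 119
```

```text
t 2.8667 unit xy rel keys 37.79 3.01 z 253.11 w 52.1 yaw err 0.045868740649915196 ft [-0.1  0.2  0.2] tilt [-0.0003  0.0001] trq [0.05 0.02 0.02]
shift mm [82.8 -3.  53.1] norm [ 0.552 -0.02   0.354]
t 2.8667 unit xy rel keys 37.79 3.01 z 253.11 w 52.1 yaw err 0.045868740649915196 ft [-0.1  0.2  0.2] tilt [-0.0003  0.0001] trq [0.05 0.02 0.02]
shift mm [ 82.8  -3.  134.1] norm [ 0.552 -0.02   0.894]
```

```bash
python3 -m crank '[0,0,0,0.184,-0.007,0.1,52, 0,0,0,0.184,-0.007,0.1,52, 0,0,0,0.184,-0.006,0.1,52, 0,0,0,0,0,0.15,52, 0,0,0,0,0,0.15,52]'
python3 -m crank '[0,0,0,0,0,0.12,52, 0,0,0,0,0,0.12,52, 0,0,0,0,0,0.054,52, 0,0,0,0,0,0,52, 0,0,0,0,0,0,52]'
python3 go.py -20 0 119
python3 - <<'E'
from h import *
c=cams.calibration("wrist");im=cams.get_image("wrist");cv2.imwrite("pics/w2.png",im[:,:,::-1]);np.save("w2.npy",c,allow_pickle=True)
im=cams.get_image("scene");cv2.imwrite("pics/s2.png",cv2.resize(im[110:215,130:270,::-1],None,fx=5.5,fy=5.5,interpolation=cv2.INTER_CUBIC))
E
```

```text
time: 3.28
position: [517.4, -266.8, 163.3]
tool_rot: [[-0.997, -0.081, 0.001], [-0.081, 0.997, -0.001], [-0.001, -0.001, -1.0]]
ft_force: [-0.2, -1.3, -0.2]
gripper_width: 52.0
time: 3.7
position: [518.5, -266.4, 119.3]
tool_rot: [[-0.997, -0.084, -0.0], [-0.084, 0.997, 0.0], [0.0, 0.0, -1.0]]
ft_force: [0.2, -0.1, 0.3]
gripper_width: 52.0
t 3.7 unit xy rel keys -44.86 -0.27 z 119.26 w 52.0 yaw err 0.12161168460718663 ft [ 0.2 -0.1  0.3] tilt [-0.0004  0.0002] trq [ 0.07 -0.01  0.03]
shift mm [-24.9   0.2   0.3] norm [-0.166  0.001  0.002]
```

View pics/w2.png

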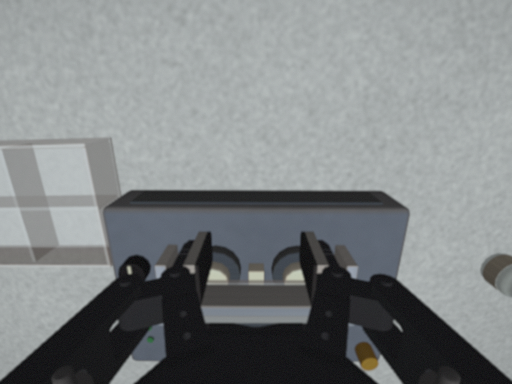

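View pics/s2.png

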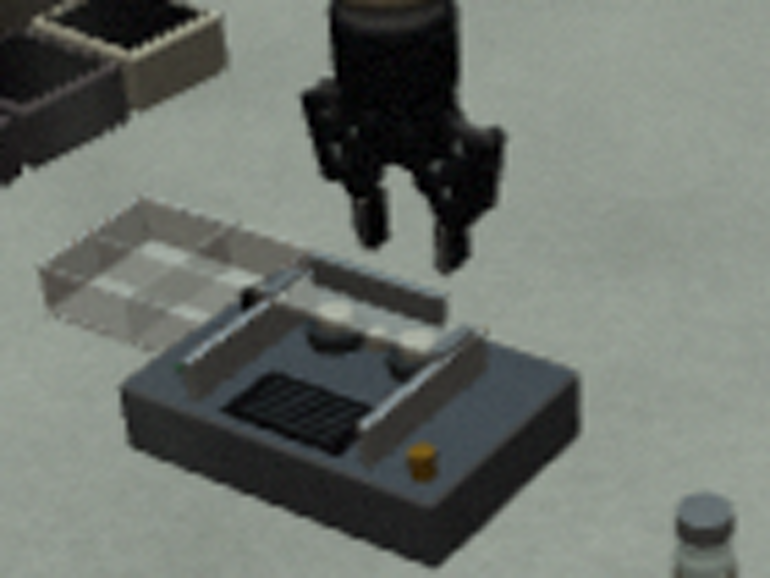

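Both views show the fingers in front of the lip and square with the unit, with the tips near (372,246) and (453,270) in the scene crop. I'll check the tip height from those.

```bash
python3 - <<'E'
from h import *
a=np.radians(4.67);ux=np.array([np.cos(a),np.sin(a)]);uy=np.array([-ux[1],ux[0]])
p=np.array([518.5,-266.4]);c=cams.calibration("scene")
for z in (87,97,107):
  print(z,((proj(c,[np.r_[p+ux*dx+uy*y,z] for y in(-33,33) for dx in(-11,11)])-[130,110])*5.5).round(0).tolist())
E
```

```text
87 [[385.0, 253.0], [364.0, 269.0], [470.0, 281.0], [449.0, 297.0]]
97 [[384.0, 240.0], [363.0, 256.0], [469.0, 268.0], [448.0, 284.0]]
107 [[383.0, 226.0], [362.0, 242.0], [468.0, 254.0], [447.0, 270.0]]
```

The tips look to be at about z=105, roughly 14 mm ahead of the TCP at this opening. I'll lower by 5 mm and push along the unit's x.

```bash
python3 -m crank '[0,0,0,0,0.002,0.035,52, 0,0,0,-0.07,0,0,52, 0,0,0,-0.07,0,0,52, 0,0,0,-0.04,0,0,52, 0,0,0,-0.04,0,0,52]'
python3 go.py
python3 -m crank '[0,0,0,-0.06,0,0,52, 0,0,0,-0.06,0,0,52, 0,0,0,-0.06,0,0,52, 0,0,0,-0.06,0,0,52, 0,0,0,0,0,0,52]'
python3 go.py 32 0 114
```

```text
time: 4.22
position: [552.4, -263.6, 114.3]
tool_rot: [[-0.996, -0.085, -0.0], [-0.085, 0.996, -0.001], [0.0, -0.001, -1.0]]
ft_force: [0.2, 0.2, 1.2]
gripper_width: 52.0
t 4.2167 unit xy rel keys -10.88 -0.18 z 114.34 w 52.0 yaw err 0.17843804322296286 ft [0.2 0.2 1.2] tilt [-0.0002 -0.0007] trq [-0.11  0.35 -0.08]
time: 4.63
position: [589.4, -260.2, 114.1]
tool_rot: [[-0.996, -0.085, 0.002], [-0.085, 0.996, -0.0], [-0.002, -0.0, -1.0]]
ft_force: [0.1, -0.0, 0.8]
gripper_width: 51.9
t 4.6333 unit xy rel keys 26.27 0.15 z 114.13 w 51.9 yaw err 0.18277877678853827 ft [ 0.1 -0.   0.8] tilt [ 0.0022 -0.0002] trq [0.01 0.03 0.03]
shift mm [-5.7 -0.2  0.1] norm [-0.038 -0.001  0.001]
```

```bash
python3 - <<'E'
from h import *
im=cams.get_image("scene");cv2.imwrite("pics/s3.png",cv2.resize(im[110:215,130:270,::-1],None,fx=5.5,fy=5.5,interpolation=cv2.INTER_CUBIC))
im=cams.get_image("wrist");cv2.imwrite("pics/w3.png",im[:,:,::-1])
E
```

```text
(no output)
```

View pics/s3.png

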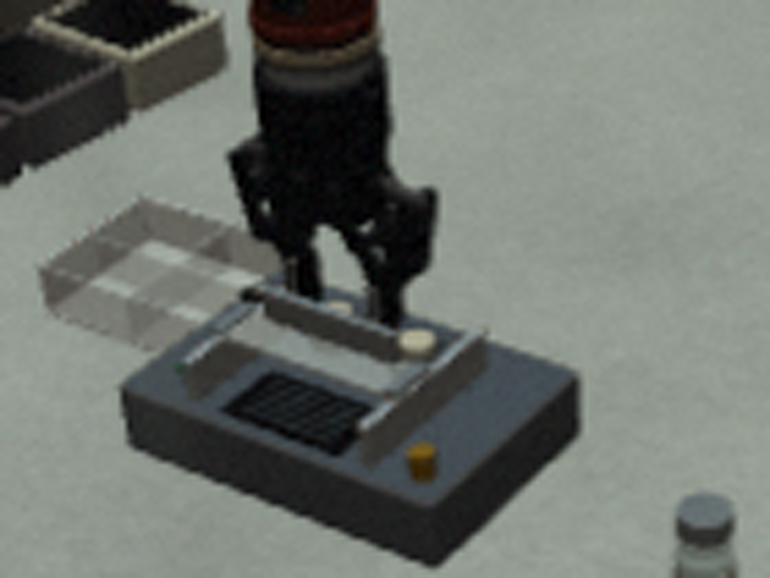

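View pics/w3.png

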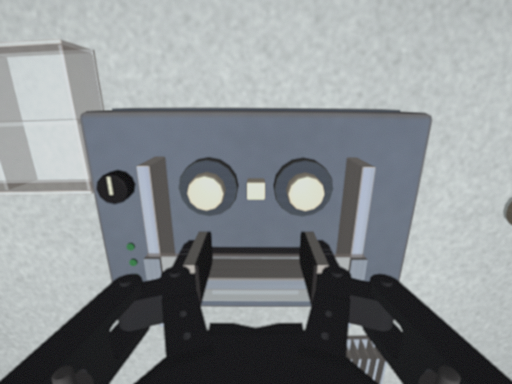

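The guard is moving back and the keys are clear, showing at (206,193) and (306,193). I'll take the last few millimetres gently, watching the force.

```bash
python3 -m crank '[0,0,0,-0.013,0,0,52, 0,0,0,-0.013,0,0,52, 0,0,0,-0.007,0,0,52, 0,0,0,0,0,0,52]'
python3 go.py
python3 -m crank '[0,0,0,-0.007,0,0,52, 0,0,0,-0.007,0,0,52, 0,0,0,0,0,0,52]'
python3 go.py
```

```text
time: 5.07
position: [591.7, -259.7, 113.7]
tool_rot: [[-0.996, -0.084, -0.001], [-0.084, 0.996, 0.001], [0.001, 0.001, -1.0]]
ft_force: [-1.0, 0.2, -0.3]
gripper_width: 52.2
t 5.0667 unit xy rel keys 28.66 0.44 z 113.66 w 52.2 yaw err 0.13548863381411014 ft [-1.   0.2 -0.3] tilt [-0.001   0.0007] trq [ 0.04  0.17 -0.09]
time: 5.32
position: [594.0, -259.6, 113.7]
tool_rot: [[-0.996, -0.084, -0.001], [-0.084, 0.996, 0.001], [0.001, 0.001, -1.0]]
ft_force: [-2.0, 1.0, -0.3]
gripper_width: 51.9
t 5.3167 unit xy rel keys 30.95 0.42 z 113.67 w 51.9 yaw err 0.13963728843329903 ft [-2.   1.  -0.3] tilt [-0.0006  0.0006] trq [ 0.16  0.19 -0.01]
```

```bash
cat > m3.py <<'E'
from h import *
import sys
c=np.load(sys.argv[1],allow_pickle=True).item() if len(sys.argv)>1 else cams.calibration("wrist")
E
python3 -m crank '[0,0,0,-0.007,0,0,52, 0,0,0,-0.007,0,0,52, 0,0,0,0,0,0,52]'
python3 go.py
```

```text
time: 5.57
position: [595.3, -259.5, 113.7]
tool_rot: [[-0.996, -0.084, -0.003], [-0.084, 0.996, 0.001], [0.003, 0.001, -1.0]]
ft_force: [-5.2, 0.1, 1.3]
gripper_width: 51.6
t 5.5667 unit xy rel keys 32.19 0.37 z 113.67 w 51.6 yaw err 0.1430692830214202 ft [-5.2  0.1  1.3] tilt [-0.0031  0.0006] trq [ 0.1   0.78 -0.13]
```

```bash
python3 -m crank '[0,0,0,-0.007,0,0,52, 0,0,0,-0.007,0,0,52, 0,0,0,0,0,0,52]'
python3 go.py
python3 -m crank '[0,0,0,-0.007,0,0,52, 0,0,0,-0.007,0,0,52, 0,0,0,0,0,0,52]'
python3 go.py
```

```text
time: 5.82
position: [595.4, -259.5, 113.6]
tool_rot: [[-0.996, -0.084, -0.008], [-0.084, 0.996, 0.001], [0.008, 0.002, -1.0]]
ft_force: [-9.7, 1.1, 5.3]
gripper_width: 52.4
t 5.8167 unit xy rel keys 32.35 0.36 z 113.64 w 52.4 yaw err 0.14589795424388807 ft [-9.7  1.1  5.3] tilt [-0.008  0.001] trq [-0.03  1.5  -0.25]
time: 6.07
position: [595.5, -259.5, 113.7]
tool_rot: [[-0.996, -0.084, -0.013], [-0.084, 0.996, 0.001], [0.013, 0.002, -1.0]]
ft_force: [-15.5, 0.0, 8.4]
gripper_width: 52.3
t 6.0667 unit xy rel keys 32.48 0.34 z 113.67 w 52.3 yaw err 0.15347512752467374 ft [-15.5   0.    8.4] tilt [-0.0129  0.0013] trq [-0.15  2.41 -0.22]
```

The force rises to 15 N with no further motion at +32.4, where the end stop was predicted (+32). I'll back off and re-measure the now-exposed keys.

```bash
python3 -m crank '[0,0,0,0.04,0,0,52, 0,0,0,0.04,0,0,52, 0,0,0,0.02,0,-0.02,52, 0,0,0,0,0,0,52, 0,0,0,0,0,0,52]'
python3 go.py 0 0 95
python3 - <<'E'
from h import *
c=cams.calibration("wrist");im=cams.get_image("wrist");np.save("w4.npy",c,allow_pickle=True)
cv2.imwrite("pics/w4.png",im[:,:,::-1])
hsv=cv2.cvtColor(im,cv2.COLOR_RGB2HSV)
m=((hsv[...,2]>150)&(im[...,2].astype(int)<im[...,0]-8)).astype(np.uint8)
n,l,st,ce=cv2.connectedComponentsWithStats(m)
for i in range(1,n):
    if st[i,4]>60: print(st[i],ce[i].round(1))
E
```

```text
time: 6.48
position: [586.4, -260.9, 117.8]
tool_rot: [[-0.996, -0.084, 0.002], [-0.084, 0.996, -0.001], [-0.002, -0.001, -1.0]]
ft_force: [0.3, 0.7, -0.9]
gripper_width: 52.2
t 6.4833 unit xy rel keys 23.26 -0.25 z 117.77 w 52.2 yaw err 0.1393353194842364 ft [ 0.3  0.7 -0.9] tilt [ 0.0023 -0.001 ] trq [-0.01  0.05  0.04]
shift mm [23.3  0.3 22.7] norm [0.155 0.002 0.151]
[190 178  35  34 725] [206.2 196.1]
[288 178  36  34 711] [306.6 196.6]
[248 184  18  17 203] [256.3 193. ]
```

View pics/w4.png

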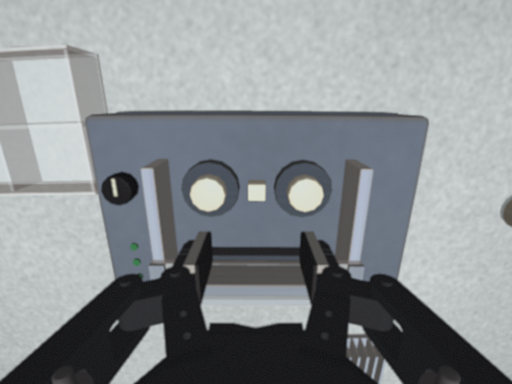

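```bash
cat > m4.py <<'E'
from h import *
c=np.load("w4.npy",allow_pickle=True).item()
a=np.radians(4.67);ux=np.array([np.cos(a),np.sin(a)]);uy=np.array([-ux[1],ux[0]]);km=np.array([563.2,-262.5])
U=lambda P:np.c_[(P[:,:2]-km)@ux,(P[:,:2]-km)@uy].round(1)
K=plane(c,[(305.5,195),(207,195)],77);print(K.round(1),"unit",U(K),np.linalg.norm(K[0]-K[1]))
M=plane(c,[(256.5,192.5)],71);print("mid",U(M))
E
python3 m4.py
python3 - <<'E'
import cv2
im=cv2.imread("pics/w4.png");cv2.imwrite("pics/w4z.png",cv2.resize(im[150:275,170:340],None,fx=4.6,fy=4.6,interpolation=cv2.INTER_CUBIC))
E
```

```text
[[ 561.2 -231.3   77. ]
 [ 566.5 -294.5   77. ]] unit [[  0.5  31.3]
 [  0.7 -32.2]] 63.442772927824215
mid [[ 0.9 -0.3]]
```

View pics/w4z.png

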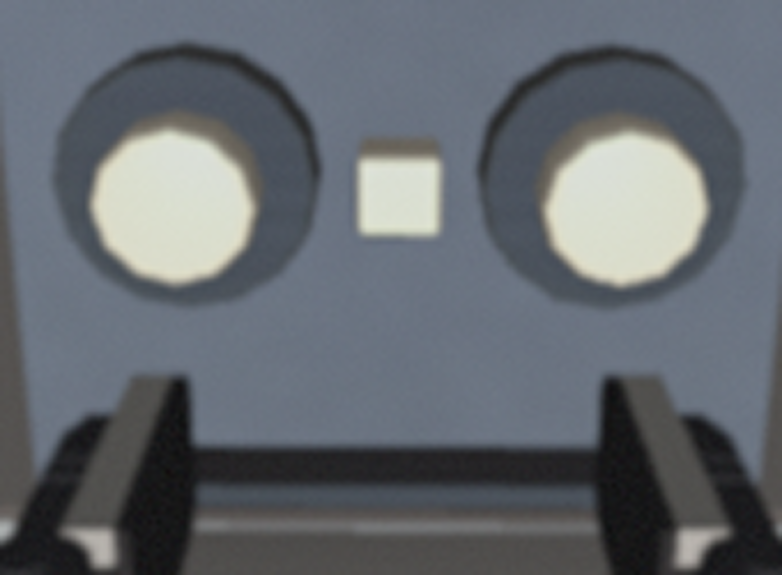

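```bash
cat >> m4.py <<'E'
f=lambda L:[(170+(u+.5)/4.6-.5,150+(v+.5)/4.6-.5) for u,v in L]
print("K",U(plane(c,f([(626,207),(174,207)]),77)))
for z in (98,103,108): print(z,U(plane(c,f([(132,377),(188,377),(602,377),(660,377)]),z)).tolist())
E
python3 m4.py
```

```text
[[ 561.2 -231.3   77. ]
 [ 566.5 -294.5   77. ]] unit [[  0.5  31.3]
 [  0.7 -32.2]] 63.442772927824215
mid [[ 0.9 -0.3]]
K [[  0.2  31.4]
 [  0.4 -31.9]]
98 [[16.2, -34.5], [16.1, -27.3], [16.0, 25.5], [16.0, 32.9]]
103 [[13.6, -33.3], [13.6, -26.4], [13.4, 24.6], [13.4, 31.7]]
108 [[11.1, -32.1], [11.0, -25.4], [10.9, 23.6], [10.9, 30.5]]
```

At the 52 mm opening the pad tips span |y| 26–33 mm, about 13 mm below the TCP. I'll open to 57 mm so they centre on the keys at ±32, move over the row, then step down.

```bash
python3 -m crank '[0,0,0.003,0.05,0,0,57, 0,0,0,0.05,0,0.0,57, 0,0,0,0.052,0.001,0.03,57, 0,0,0,0,0,0.03,57, 0,0,0,0,0,0.03,57]'
python3 -m crank '[0,0,0,0,0,0,57, 0,0,0,0,0,0,57]'
python3 go.py 0.4 -0.2 96
```

```text
time: 6.95
position: [561.9, -262.2, 102.7]
tool_rot: [[-0.997, -0.081, -0.001], [-0.081, 0.997, 0.0], [0.001, 0.0, -1.0]]
ft_force: [-0.6, -0.6, 0.4]
gripper_width: 56.7
time: 7.12
position: [562.5, -262.1, 102.7]
tool_rot: [[-0.997, -0.081, -0.001], [-0.081, 0.997, 0.001], [0.001, 0.001, -1.0]]
ft_force: [0.5, 0.1, 0.5]
gripper_width: 56.9
t 7.1167 unit xy rel keys -0.67 0.49 z 102.69 w 56.9 yaw err 0.0011844381763737033 ft [0.5 0.1 0.5] tilt [-0.001   0.0007] trq [-0.01  0.01  0.  ]
shift mm [-1.1 -0.7  6.7] norm [-0.007 -0.005  0.045]
```

```bash
python3 -m crank '[0,0,0,-0.007,-0.005,0.02,57, 0,0,0,0,0,0.02,57, 0,0,0,0,0,0.013,57, 0,0,0,0,0,0,57, 0,0,0,0,0,0,57]'
python3 - <<'E'
from h import *
c=cams.calibration("wrist");im=cams.get_image("wrist")
cv2.imwrite("pics/w5.png",cv2.resize(im[150:330,140:380,::-1],None,fx=3.3,fy=3.3,interpolation=cv2.INTER_CUBIC))
im=cams.get_image("scene");cv2.imwrite("pics/s5.png",cv2.resize(im[140:200,150:240,::-1],None,fx=8,fy=8,interpolation=cv2.INTER_CUBIC))
E
python3 go.py 0.4 -0.2 90
```

```text
time: 7.53
position: [563.9, -262.8, 95.2]
tool_rot: [[-0.997, -0.082, -0.0], [-0.082, 0.997, 0.0], [0.0, 0.0, -1.0]]
ft_force: [-0.4, 0.0, 0.1]
gripper_width: 56.6
t 7.6333 unit xy rel keys 0.76 -0.51 z 95.53 w 57.3 yaw err 0.010098055725928923 ft [ 0.6  0.  -0.6] tilt [0. 0.] trq [-0.    0.01  0.05]
shift mm [0.4 0.3 5.5] norm [0.002 0.002 0.037]
```

View pics/w5.png

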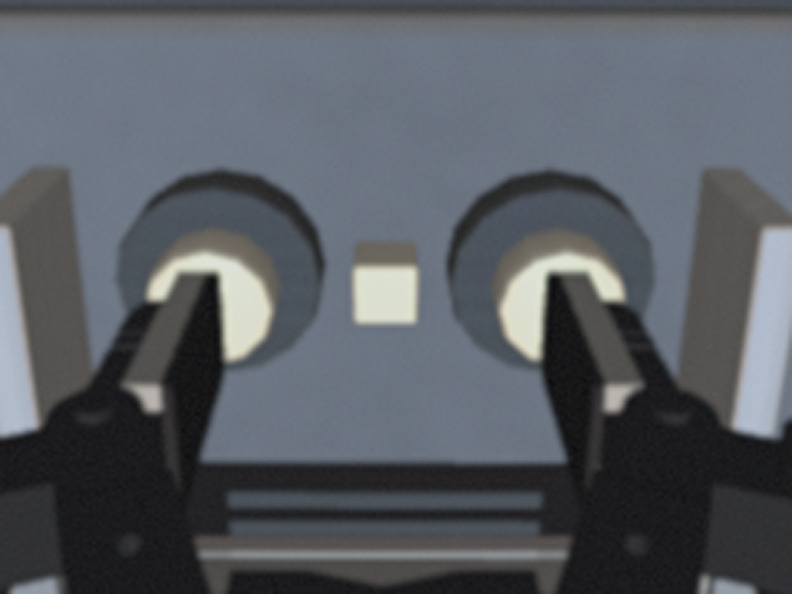

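View pics/s5.png

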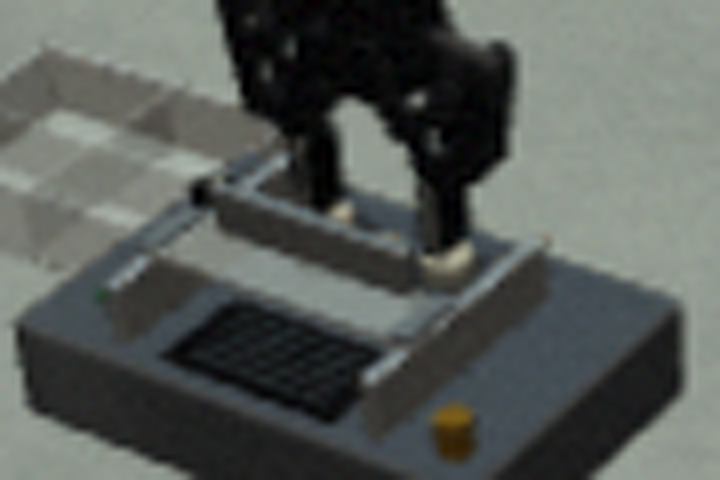

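Both tips stand squarely above the round keys and well clear of the square one. I'll step down and watch the force.

```bash
for d in 1; do
python3 -m crank '[0,0,0,0,0.001,0.013,57, 0,0,0,0,0,0,57]'; python3 go.py
python3 -m crank '[0,0,0,0,0,0.013,57, 0,0,0,0,0,0,57]'; python3 go.py
python3 -m crank '[0,0,0,0,0,0.01,57, 0,0,0,0,0,0,57]'; python3 go.py
done | grep '^t '
```

```text
t 7.8 unit xy rel keys 1.12 -0.69 z 94.03 w 56.8 yaw err 0.008739072470995701 ft [-0.8 -0.3  2.4] tilt [ 0.001  -0.0007] trq [ 0.07  0.08 -0.03]
t 7.9667 unit xy rel keys 1.13 -0.7 z 92.22 w 56.9 yaw err 0.0069957675015484 ft [-0.1  0.   4.8] tilt [ 0.0011 -0.0007] trq [0.04 0.06 0.03]
t 8.1333 unit xy rel keys 1.12 -0.71 z 90.75 w 56.8 yaw err 0.010786792657619948 ft [-1.8  1.   5. ] tilt [ 0.001  -0.0007] trq [0.01 0.13 0.02]
```

```bash
{
python3 -m crank '[0,0,0,0,0,0.013,57, 0,0,0,0,0,0,57]'; python3 go.py
python3 -m crank '[0,0,0,0,0,0.01,57, 0,0,0,0,0,0,57]'; python3 go.py
python3 -m crank '[0,0,0,0,0,0.01,57, 0,0,0,0,0,0,57]'; python3 go.py
} | grep '^t '
```

```text
t 8.3 unit xy rel keys 1.17 -0.72 z 89.03 w 56.9 yaw err 0.012472976098744759 ft [-1.5  0.8  7.3] tilt [ 0.001  -0.0007] trq [ 0.11  0.19 -0.07]
t 8.4667 unit xy rel keys 1.19 -0.74 z 88.62 w 56.8 yaw err 0.012167476455393178 ft [-2.3  1.7 10.6] tilt [ 0.0005 -0.0004] trq [0.29 0.52 0.02]
t 8.6333 unit xy rel keys 1.24 -0.78 z 88.54 w 57.5 yaw err 0.017003676151941427 ft [-5.1  2.7 16.5] tilt [ 0.     -0.0003] trq [0.53 0.97 0.02]
```

The travel stopped at z=88.6, about 5.5–6 mm after contact, with force well over the 8 N both keys need. The torque suggests both keys are loaded. I'll press 1 mm more, hold, and look.

```bash
{
python3 -m crank '[0,0,0,0,0,0.007,57, 0,0,0,0,0,0,57, 0,0,0,0,0,0,57, 0,0,0,0,0,0,57, 0,0,0,0,0,0,57]'; python3 go.py
python3 -m crank '[0,0,0,0,0,0,57, 0,0,0,0,0,0,57, 0,0,0,0,0,0,57, 0,0,0,0,0,0,57, 0,0,0,0,0,0,57]'; python3 go.py
} | grep '^t '
python3 - <<'E'
from h import *
im=cams.get_image("wrist")
cv2.imwrite("pics/w6.png",cv2.resize(im[150:330,140:380,::-1],None,fx=3.3,fy=3.3,interpolation=cv2.INTER_CUBIC))
im=cams.get_image("scene");cv2.imwrite("pics/s6.png",cv2.resize(im[140:200,150:240,::-1],None,fx=8,fy=8,interpolation=cv2.INTER_CUBIC))
E
```

```text
t 9.05 unit xy rel keys 1.25 -0.79 z 88.46 w 57.2 yaw err 0.0228629494319037 ft [-6.5  4.9 21. ] tilt [-0.0001 -0.0003] trq [ 0.64  1.23 -0.05]
t 9.4667 unit xy rel keys 1.25 -0.82 z 88.46 w 56.9 yaw err 0.022382550084415698 ft [-7.6  3.8 21.9] tilt [-0.     -0.0004] trq [ 0.66  1.24 -0.07]
```

View pics/w6.png

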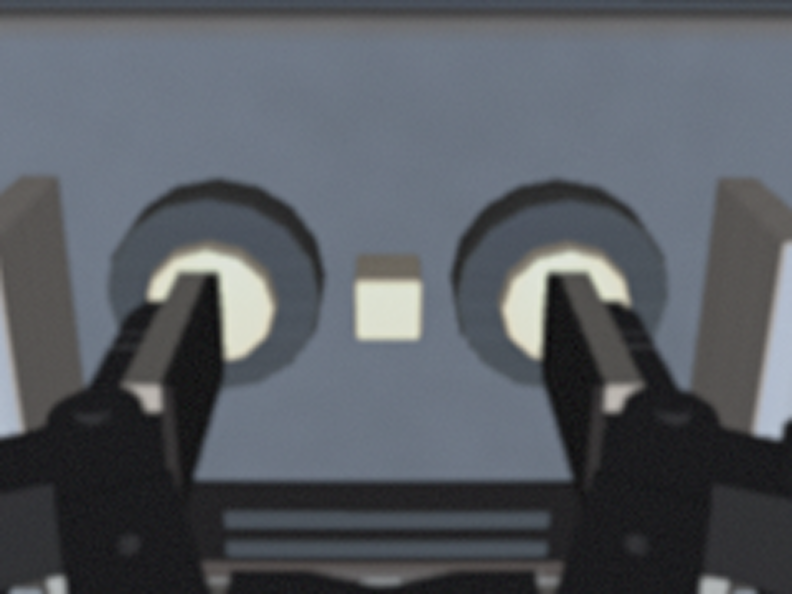

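View pics/s6.png

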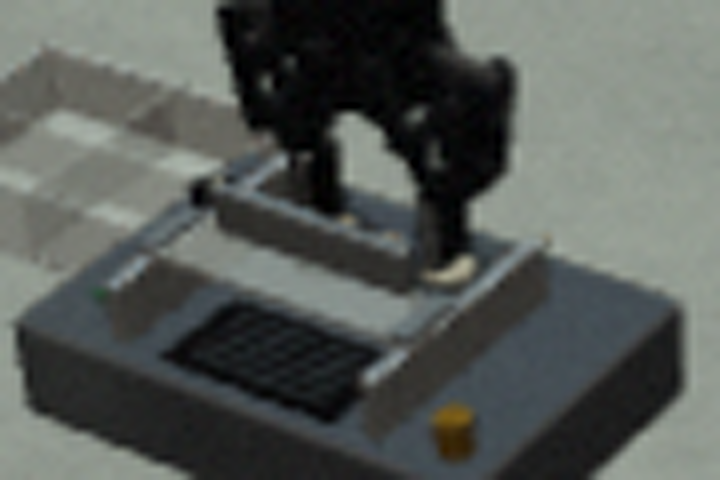

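Both keys sit equally low in their housings, and the square key is untouched. I'll hold for another 2.5 s.

```bash
H='0'
{
python3 -m crank '[0,0,0,0,0,0,57, 0,0,0,0,0,0,57, 0,0,0,0,0,0,57, 0,0,0,0,0,0,57, 0,0,0,0,0,0,57]'
python3 -m crank '[0,0,0,0,0,0,57, 0,0,0,0,0,0,57, 0,0,0,0,0,0,57, 0,0,0,0,0,0,57, 0,0,0,0,0,0,57]'
python3 -m crank '[0,0,0,0,0,0,57, 0,0,0,0,0,0,57, 0,0,0,0,0,0,57, 0,0,0,0,0,0,57, 0,0,0,0,0,0,57]'
python3 -m crank '[0,0,0,0,0,0,57, 0,0,0,0,0,0,57, 0,0,0,0,0,0,57, 0,0,0,0,0,0,57, 0,0,0,0,0,0,57]'
python3 -m crank '[0,0,0,0,0,0,57, 0,0,0,0,0,0,57, 0,0,0,0,0,0,57, 0,0,0,0,0,0,57, 0,0,0,0,0,0,57]'
python3 -m crank '[0,0,0,0,0,0,57, 0,0,0,0,0,0,57, 0,0,0,0,0,0,57, 0,0,0,0,0,0,57, 0,0,0,0,0,0,57]'
} | grep -E 'time|force'
python3 go.py
```

```text
time: 9.98
ft_force: [-7.5, 3.6, 21.1]
time: 10.4
ft_force: [-6.7, 3.8, 21.5]
time: 10.82
ft_force: [-6.8, 3.7, 20.7]
time: 11.23
ft_force: [-7.1, 4.7, 20.7]
time: 11.65
ft_force: [-6.5, 4.0, 20.8]
time: 12.07
ft_force: [-7.2, 2.9, 21.0]
t 12.0667 unit xy rel keys 1.23 -0.77 z 88.42 w 57.0 yaw err 0.025201051897921545 ft [-7.2  2.9 21. ] tilt [-0.0001 -0.0003] trq [0.69 1.23 0.02]
```

```bash
python3 -m crank '[0,0,0,0,0,-0.03,57, 0,0,0,0,0,-0.05,57, 0,0,0,0,0,-0.08,57, 0,0,0,0,0,-0.15,57, 0,0,0,0,0,-0.15,57]'
python3 -m crank '[0,0,0,0,0,-0.2,57, 0,0,0,0,0,-0.2,57, 0,0,0,0,0,0,57, 0,0,0,0,0,0,57]'
python3 go.py
python3 - <<'E'
from h import *
c=cams.calibration("wrist");im=cams.get_image("wrist");np.save("w7.npy",c,allow_pickle=True)
cv2.imwrite("pics/w7.png",im[:,:,::-1])
im=cams.get_image("scene");cv2.imwrite("pics/s7.png",cv2.resize(im[140:215,140:240,::-1],None,fx=8,fy=8,interpolation=cv2.INTER_CUBIC))
E
```

```text
time: 12.48
position: [562.5, -261.9, 152.0]
tool_rot: [[-0.997, -0.082, -0.004], [-0.082, 0.997, 0.002], [0.004, 0.003, -1.0]]
ft_force: [0.6, 0.3, 0.2]
gripper_width: 57.0
time: 12.82
position: [565.2, -263.5, 216.0]
tool_rot: [[-0.997, -0.082, 0.004], [-0.082, 0.997, -0.003], [-0.004, -0.003, -1.0]]
ft_force: [1.2, -0.2, -1.1]
gripper_width: 57.2
t 12.8167 unit xy rel keys 1.92 -1.21 z 215.96 w 57.2 yaw err 0.008836809475255336 ft [ 1.2 -0.2 -1.1] tilt [ 0.0044 -0.0026] trq [ 0.05 -0.   -0.03]
```

View pics/w7.png

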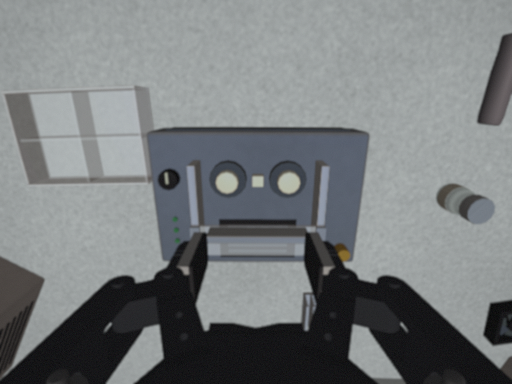

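View pics/s7.png

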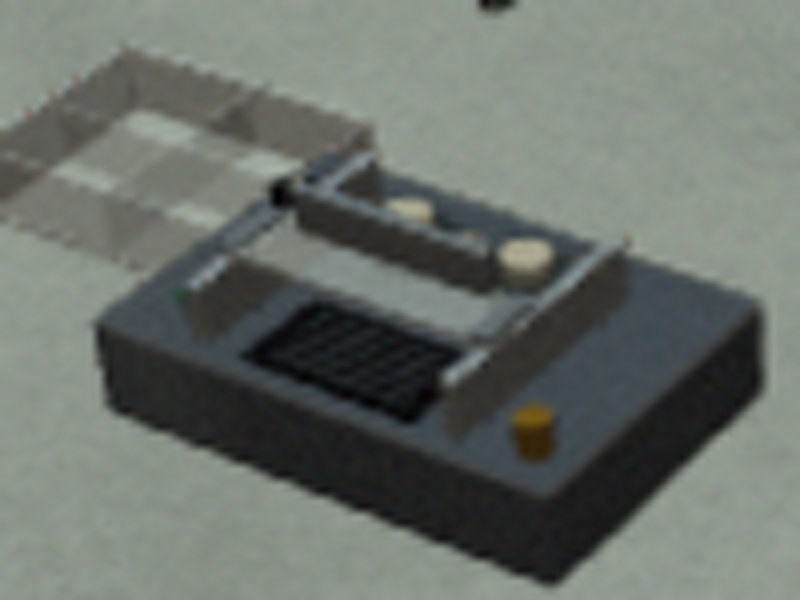

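Both keys are up again, the guard is back, and the standoff, jar and tray are where they were. I'll make one numeric check on the lip before handing in.

```bash
python3 - <<'E'
from h import *
c=np.load("w7.npy",allow_pickle=True).item()
a=np.radians(4.67);ux=np.array([np.cos(a),np.sin(a)]);km=np.array([563.2,-262.5])
im=cv2.imread("pics/w7.png");print(im[215:250,258].mean(1).round())
for v in (226,228,236): 
  for z in(89,111): print(v,z,((plane(c,[(258,v)],z)[:,:2]-km)@ux).round(1))
E
```

```text
[ 95.  95.  93.  86.  62.  36.  29.  30.  36.  52.  76.  91.  87.  72.
  62.  65.  64.  64.  64.  66.  75.  97. 117. 126. 128. 128. 129. 130.
 134. 141. 145. 140. 137. 136. 140.]
226 89 [43.1]
226 111 [32.5]
228 89 [45.4]
228 111 [34.5]
236 89 [54.6]
236 111 [42.9]
```

```bash
python3 -c "
from workcell import order
print(order.job_done())"
```

```text
the job is handed in; nothing more can be done
None
```

The job is done and handed in at about 13 s of the 43 s allowed; the hand-in gave no verdict.

- **Guard:** I pushed it back by its lip with both fingertips until it met the end stop. The force rose to about 15 N with no further motion. After I let go, the lip face measured 43 mm beyond the key row at both its edges, which is fully back.
- **Keys:** I pressed both round keys together with the fingers open to 57 mm. Travel stopped 5.5–6 mm after contact, and I held them at about 21 N in total for roughly 3.5 s before lifting straight up.
- **Final pictures:** Both round keys are up and the guard is back. The standoff, jar and tray look unmoved; I did not measure the other loose things again, but the arm stayed well clear of them. The square key looked untouched throughout.
- **Small disagreements:**
  - The first camera views differed by up to about 8 mm on the unit's corners. The close wrist views resolved that to about 1 mm at the keys.
  - At these openings the fingertips were about 13–17 mm ahead of the TCP rather than 22 mm. I allowed for this when choosing heights.
  - While the keys were held, the torque pointed to a somewhat uneven share between the two. Rough working puts each above the 4 N it needs.

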